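Clean the food probe thermometer

ROBOT

A 6-joint arm with a two-finger parallel gripper is mounted at the origin on the work surface. World frame = base frame: x ahead of the robot, y to its left, z up, the work surface at z = 0. Lengths are in mm, angles in rad, forces in N, time in s.
With the tool pointing down it reaches from about 325 to 775 mm from the base axis. Payload 5.5 kg.
Tool frame: the origin (TCP) lies midway between the tips of the shut fingers; the grasp point (between the pads) lies 19 mm behind it (ctrl.grasp_offset is the distance from the TCP to the grasp point, in mm); z points along the fingers, y is the line along which they close (so a half turn about z gives the same grasp; the last joint's range is limited). The gripper opens to 85 mm and grips with 20 to 120 N. Pads are 22 mm wide; open, the fingers measure 114 mm over their backs; the gripper's body (76 mm by 85 mm) begins 54 mm behind the grasp point. The pads swing forward as they close: fully open they stand 13 mm farther back than shut.
Start: joints at [-1.3, 0.091, 1.231, -0, 1.82, -0.057], TCP at [193.176, -568.066, 231.275] pointing down, gripper open.
Joint ranges: [-2.87, 2.87], [-0.86, 2.18], [0.17, 2.46], [-1.51, 4.65], [0.06, 2.69], [-2.65, 2.65]. Speed limits (rad/s): [2.57, 2.57, 3.01, 3.14, 3.14, 3.14].

INTERFACE

Orientations are given as a 3x3 rotation matrix whose columns are the frame's x, y, z axes.
In Python, from workcell import telemetry, imaging, hand_in, ctrl gives the robot as it stands.
- The arm moves only by the tool apply_moves, never from a script. Its argument "steps" is a list that holds one entry, the list of rows, each a list of 7 numbers: the shift along the world's x, y, z in units of 0.1 m (1.0 is 0.1 m), then the turn, a rotation vector about the world's x, y, z in units of pi rad (1.0 is pi rad), then the opening, from 0 (shut) to 1 (fully open). In form: [[[x, y, z, wx, wy, wz, hand], ...]]. A call has 1 to 5 rows; each row is the pose to reach, as a shift and turn from the pose commanded when the call began, turning the shorter way round; what a row does not reach only later rows make up. A row lasts 1/10 s, in which the tool goes at most 50 mm and 8.59 degrees, less where a joint would pass 70% of its speed; a pose out of reach is approached as far as the arm can. A call with a number of a shift or a turn outside -1 to 1 is refused whole. A call with a gripper value outside its range is refused whole. The fingers move at their own pace and stop on an object; "squeeze" is the grip in N (left out, the last holds). Time passes only in rows, so rows that repeat a pose let the fingers close. It gives the time, the measured TCP pose, the force, the opening and the grip force at its end, in the units of the state.
- telemetry.sense(): the state, without advancing time (a new reading comes with each control period).
- imaging.capture(name): name is "scene" or "top"; returns the picture (420x560x3 uint8, red, green, blue); there is no depth.
- imaging.calibration(name): a dict with "mtx" (3x3 intrinsics, pixels), "world_from_camera" (4x4, takes a point from camera to world coordinates). Camera axes: x right, y down, z forward; pixel columns grow to the right and rows downward; lengths in mm; the calibration is good to about 2 mm. A picture is of the moment at which its call begins. calibration takes no time and is no camera call.
- hand_in(): hands the job in; it is judged then, once.
The state is a dict: "clock": time; "q": joint angles; "joint_velocities": joint speeds; "joint_torque": joint torques, N m; "position": TCP position; "eef_rot": TCP orientation; "contact_force": force on the tool from outside, world axes, zero at the start; "ft_torque": the same for the moment, N m; "gripper_width": finger opening in mm; "gripper_force": force on a finger pad.
Only numpy, scipy, OpenCV 4.12 (cv2) and the standard library are available. Lean on these libraries where they do the work, as an engineer would, in place of code of your own. Each camera call takes 0.05 s, during which the arm holds its last target. There are 200 camera calls.

TASK

Take the probe thermometer (the tool with the flat rectangular body and little screen) out of the wooden rack and push its thin stem down into the narrow tube of the cleaning station until its collar sits on the tube's mouth, before letting go of it. Only then press the station's spring pedal down to its stop, keep it down for about a second and release it, leaving the probe in the tube. Leave the other two tools standing in the rack and do not shift the spice jar or the little steel cup.

Things in the scene. Friction and masses are not known exactly. Their poses are not given: they have to be found in the camera images.
- probe: Probe thermometer standing in any one of the rack's wells. Origin: centre of the underside of its collar; z up along the stem. Below: stem 7 mm thick, 95.5 mm long, round tip. Above: collar 28 mm across, 8 mm high, then a flat black body 18 mm thick (x), 32 mm wide (y), 8 to 63 mm above the origin, grey screen on both wide faces. Grip across the 18 mm. Weighs 60 to 130 g.
- rack: Fixed wooden rack: board 70 (x) by 220 mm (y), top 125 mm above the table, on two end legs over a base board 80 x 220 mm. Three wells (13 mm holes) in a row along y at -70, 0 and +70 mm; the three tools' collars rest on the board. Origin: centre of the underside, on the table. Its place and the station's may be swapped, left or right.
- hone: Honing rod standing in another well: the same stem and collar, but a round, barrel-shaped black handle 25 mm thick, top 62 mm above its origin (underside of the collar). To be left there.
- lifter: Lifting pin standing in the third well: the same stem and collar, but an upright black ring handle 48 mm wide in its y, 8 mm thick, top 60 mm above its origin (underside of the collar). To be left there.
- station: Fixed cleaning station: steel base plate 180 (x) by 250 mm (y), 12 mm thick; origin at the centre of its underside, on the table. A grey housing 100 x 100 mm, top 90 mm above the table, is centred at x +30, y +70 mm; the steel tube stands up out of its middle. The pedal is on the other half, at y -60 mm.
- tube_mouth (a point): Centre of the tube's rim, 118 mm above the table. Upright tube, bore 11 mm, flaring over its top 14 mm to 19 mm inside (27 mm outside) at the rim, about 100 mm deep: the probe's stem goes in wholly and its collar comes to rest on the rim, probe origin on this point.
- pedal_pad (a point): Point to press on the pedal: on its top face, on the rubber pad, 88 mm from the hinge axis and 22 mm from the free end. It moves with the pedal: about 57 mm above the table at rest, 31 mm at the stop, shifting 3 mm towards the station's -x.
- pedal (a joint): Angle of the steel pedal, a plate 110 mm long, 56 mm wide, 6 mm thick, hinged at its rear end (station's x +40, y -60 mm, 28 mm above the table) with its free end to the station's -x. 0: at rest, free end up, sloping 0.3 rad; 0.3 rad: level, at its stop. A spring brings it back up; it takes about 4 N to start and 8 N at the stop, pressed on the pad.
- spice_jar: Closed glass spice jar 44 mm diameter, 75 mm high, standing behind the station (its +x side). Origin: centre of its underside. A bystander.
- dip_cup: Small open steel cup 60 mm across, 40 mm high, standing before the rack (its -x side). Origin: centre of its underside. A bystander.

How it is judged:
By the outcome, as a careful person would: the job done as asked, in the order asked, and still so for the second after the job is handed in, with the robot touching nothing.
It also fails if it takes over 67 s, if anything falls off the work surface, if the arm or the gripper's body presses on something with over 40 N, if the wrist force passes 120 N, or if a joint passes its speed limit or range.

## Working session

There is one attempt and no reset: what is moved stays moved. The work goes in short steps, Python scripts to look and compute and a tool call to move; the robot and the scene stay as the last step left them, time stands still between calls to the robot, and variables do not carry over. Pictures are saved under pics/ and viewed, at most 13 in all, crops included, and the job is handed in when it is done.

Besides the shell and the picture viewer there is one more tool, called as name(argument=value, ...), one argument or row to a line, values as JSON. apply_moves: Moves the arm, as the interface text tells. Shifts and turns lie within -1 to 1; 1 stands for 0.1 m of shift or pi rad of turn. Its arguments: {"type":"object","properties":{"steps":{"type":"array"},"squeeze":{"type":"number"}},"required":["steps"]}

```bash
mkdir -p pics; ls
python3 - <<'E'
from workcell import telemetry, imaging, ctrl
import cv2,numpy as np
s=telemetry.sense();print(s['clock'],s['position'],s['eef_rot'],s['gripper_width'],ctrl.grasp_offset)
for n in('scene','top'):
    im=imaging.capture(n);cv2.imwrite(f'pics/{n}0.png',im[:,:,::-1])
    c=imaging.calibration(n);print(n,np.round(c['mtx'],1).tolist(),np.round(c['world_from_camera'],3).tolist())
E
```

```text
pics
0.0 [ 193.12290402 -567.77021615  230.11397167] [[ 9.46737877e-01  3.22004799e-01 -5.49437975e-04]
 [ 3.22005252e-01 -9.46735911e-01  1.93206377e-03]
 [ 1.01961144e-04 -2.00607986e-03 -9.99997983e-01]] 85.48051286209282 18.700000000000003
scene [[443.5, 0.0, 277.8], [0.0, 443.5, 206.7], [0.0, 0.0, 1.0]] [[-0.17, 0.563, -0.809, 1342.654], [0.985, 0.099, -0.139, 154.782], [0.002, -0.82, -0.572, 698.579], [0.0, 0.0, 0.0, 1.0]]
top [[483.7, 0.0, 283.0], [0.0, 483.7, 214.7], [0.0, 0.0, 1.0]] [[-0.007, -0.981, 0.192, 313.043], [-1.0, 0.004, -0.018, 14.93], [0.017, -0.192, -0.981, 1258.032], [0.0, 0.0, 0.0, 1.0]]
```

View pics/scene0.png

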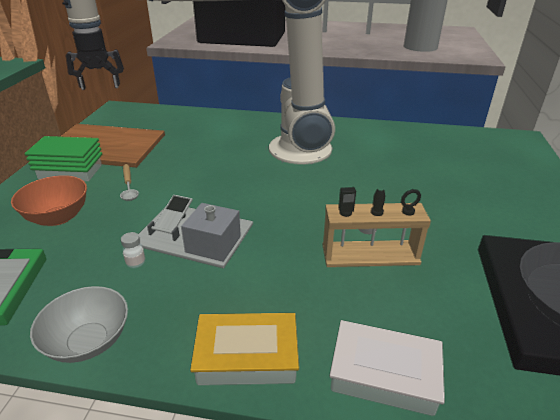

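View pics/top0.png

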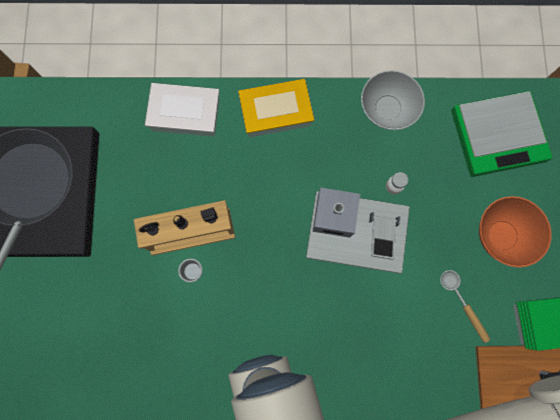

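The scene view shows the probe at about (347,200), the hone at (378,202), the lifter at (411,200), the tube mouth at (210,212) and the pedal pad at (177,204). The top view shows the probe at about (209,215), the tube mouth at (338,208) and the pad at (383,246). I'll zoom in on all four regions.

Run:
```python
import cv2,numpy as np
s=cv2.imread('pics/scene0.png');t=cv2.imread('pics/top0.png')
c=lambda i,x,y:cv2.resize(i[y:y+75,x:x+100],(400,300),interpolation=cv2.INTER_CUBIC)
a=np.vstack([np.hstack([c(s,330,180),c(t,140,190)]),np.hstack([c(s,145,190),c(t,310,185)])])
cv2.imwrite('pics/crops.png',a)
```

```text
(no output)
```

View pics/crops.png

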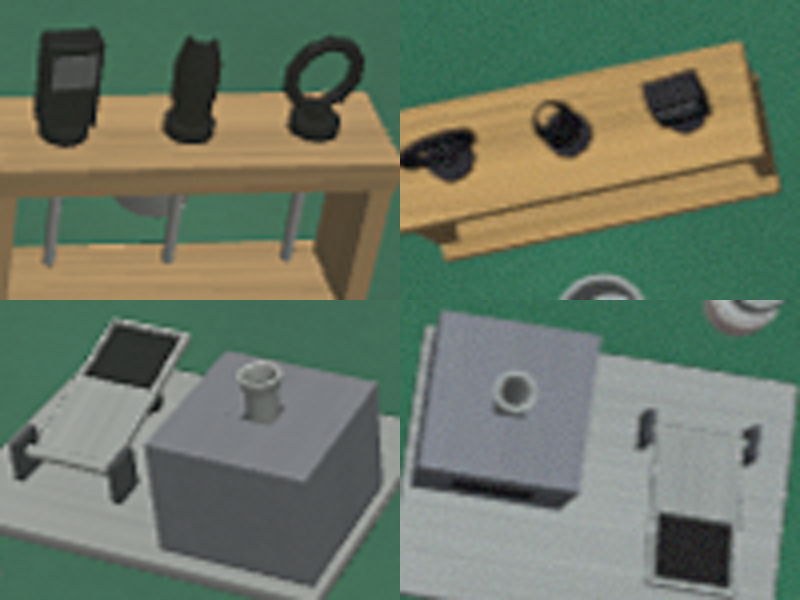

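The crops show the probe body standing upright with its wide face towards world ±x, the tube rim at top view ≈(338.6,207.6) and scene ≈(209.7,208.5), and the pad as a black square. Now I'll measure with masks and two-view triangulation.

```bash
cat > h.py <<'E'
import cv2,numpy as np
from workcell import imaging,telemetry
C={n:imaging.calibration(n) for n in('scene','top')}
def ray(n,p):
    c=C[n];d=np.linalg.solve(c['mtx'],[p[0],p[1],1.]);W=np.array(c['world_from_camera'])
    d=W[:3,:3]@d;return W[:3,3],d/np.linalg.norm(d)
def plane(n,p,z):
    o,d=ray(n,p);return o+d*(z-o[2])/d[2]
def tri(ps,pt):
    (a,u),(b,v)=ray('scene',ps),ray('top',pt)
    s=np.linalg.lstsq(np.c_[u,-v],b-a,rcond=None)[0];x,y=a+u*s[0],b+v*s[1]
    return np.round((x+y)/2,1),round(float(np.linalg.norm(x-y)),1)
def proj(n,X):
    c=C[n];p=np.linalg.inv(c['world_from_camera'])@np.r_[X,1.];q=c['mtx']@p[:3];return q[:2]/q[2]
def blobs(m,x,y,w,h,amin=15):
    k,_,st,ce=cv2.connectedComponentsWithStats(m[y:y+h,x:x+w].astype(np.uint8))
    return [(np.round(ce[i]+[x,y],2).tolist(),(st[i][:4]+[x,y,0,0]).tolist(),int(st[i][4])) for i in range(1,k) if st[i][4]>=amin]
E
python3 - <<'E'
from h import *
s=cv2.imread('pics/scene0.png');t=cv2.imread('pics/top0.png')
for n,i,rs in(('scene',s,[(330,180,100,40),(145,190,60,50)]),('top',t,[(135,195,95,50),(360,230,50,35)])):
    v=i.max(2)
    for r in rs:print(n,r,*blobs(v<75,*r),sep='\n  ')
# rim: brightness patch
print(cv2.cvtColor(t,cv2.COLOR_BGR2GRAY)[200:216,330:348])
print(cv2.cvtColor(s,cv2.COLOR_BGR2GRAY)[202:218,201:220])
# wood in top
hsv=cv2.cvtColor(t,cv2.COLOR_BGR2HSV);m=(hsv[:,:,0]>8)&(hsv[:,:,0]<28)&(hsv[:,:,1]>70)
for x in (145,165,185,205,220):print(x,[(y,int(t[y,x].max())) for y in range(198,255) if m[y,x]][::3])
E
```

```text
scene
  (330, 180, 100, 40)
  ([346.29, 201.32], [339, 187, 17, 30], 347)
  ([378.09, 202.57], [371, 189, 14, 27], 279)
  ([409.66, 201.84], [401, 189, 20, 26], 257)
scene
  (145, 190, 60, 50)
  ([177.69, 203.77], [167, 196, 22, 16], 222)
  ([150.59, 228.12], [148, 222, 7, 13], 49)
  ([175.35, 233.58], [172, 227, 7, 13], 60)
top
  (135, 195, 95, 50)
  ([209.08, 215.07], [201, 208, 16, 15], 173)
  ([181.04, 222.56], [174, 216, 14, 13], 107)
  ([149.9, 228.26], [139, 223, 20, 12], 160)
top
  (360, 230, 50, 35)
  ([382.84, 247.23], [374, 239, 19, 18], 277)
[[127 131 132 133 131 135 134 129 132 129 129 130 127 130 131 132 134 129]
 [131 131 135 131 133 130 133 131 133 132 128 127 130 133 127 131 133 129]
 [132 131 132 134 130 129 132 140 143 140 134 133 129 125 131 126 129 129]
 [130 128 132 130 136 144 156 159 161 163 161 156 138 131 126 129 133 129]
 [135 133 129 131 147 153 132 102  95 100 115 146 151 136 132 127 133 130]
 [132 133 128 138 156 144  95  71  71  77  86 115 150 152 134 133 132 130]
 [135 133 132 143 154 127  76  63  68  70  81  97 133 152 135 129 129 131]
 [130 134 135 1
[... 1973 characters left out ...]
, (220, 175), (223, 191), (229, 49), (233, 191), (236, 196), (239, 187), (242, 181), (245, 198), (248, 76)]
165 [(213, 176), (216, 174), (219, 188), (222, 178), (225, 176), (228, 186), (231, 197), (234, 192), (237, 188), (240, 187), (243, 122), (246, 183), (249, 173), (252, 99)]
185 [(209, 172), (212, 186), (215, 184), (218, 138), (230, 194), (233, 191), (236, 185), (239, 154), (242, 176), (245, 181)]
205 [(205, 174), (208, 187), (222, 165), (225, 197), (228, 189), (231, 194), (234, 92), (237, 182), (240, 175), (243, 144)]
220 [(201, 153), (204, 175), (207, 184), (210, 179), (213, 179), (216, 169), (219, 184), (222, 195), (225, 189), (228, 194), (231, 99), (234, 180), (237, 172), (240, 126)]
```

Run:
```python
from h import *
print('mouth',tri((209.4,208),(338.4,207.4)),plane('top',(338.4,207.4),118),plane('scene',(209.4,208),118))
P=tri((177.69,203.77),(382.84,247.23));print('pad',P,plane('top',(382.84,247.23),57),plane('scene',(177.69,203.77),57))
for n,a,b in(('probe',(346.29,201.32),(209.08,215.07)),('hone',(378.09,202.57),(181.04,222.56)),('lift',(409.66,201.84),(149.9,228.26))):print(n,tri(a,b))
bk=np.array([plane('top',p,125)[:2] for p in((165,212.5),(185,208.3),(205,204.2),(220,200.9))])
fr=np.array([plane('top',p,125)[:2] for p in((165,241.9),(185,237.9),(205,233.3),(220,230.2))])
print(bk,fr)
for e in(bk,fr):print(np.polyfit(e[:,1],e[:,0],1))
# board right end at z=125, corner guesses
print([plane('top',p,125).round(1) for p in((225,200.2),(231.5,228.5))])
# probe body top edge in top view, screen orientation in scene: corners of body top
t=cv2.imread('pics/top0.png');print(t.max(2)[204:226,198:220]);s=cv2.imread('pics/scene0.png');print(s.max(2)[184:220,336:360])
```

```text
mouth (array([ 553.7, -139.1,  118.1]), 0.7) [ 553.81226621 -139.44686951  118.        ] [ 553.56907841 -138.7364069   118.        ]
pad (array([ 464.4, -256.3,   55.5]), 0.9) [ 464.28973766 -256.36028618   57.        ] [ 466.49726981 -254.81798424   57.        ]
probe (array([528.7, 166.5, 155.6]), 0.3)
hone (array([512.6, 233.8, 149.1]), 4.0)
lift (array([499.2, 303.5, 150.4]), 1.3)
[[541.35521376 275.37407711]
 [551.40310594 228.25994573]
 [561.25456316 180.91348318]
 [569.22609026 145.26652362]] [[470.82247879 272.56795974]
 [480.10897097 225.98639321]
 [490.8719753  179.22546521]
 [498.1408576  143.98370419]]
[-2.13385002e-01  6.00077210e+02]
[-2.14399041e-01  5.29032398e+02]
[array([570.9, 133.3, 125. ]), array([502.1, 116.9, 125. ])]
[[111 110 111 109 113 123 127 135 166 176 179 181 183 187 184 182 181 179
  175 179 173 175]
 [120 121 136 160 170 170 173 174 186 185 181 183 182 179 185 177 178 175
  176 173 176 176]
 [173 172 170 170 175 181 181 184 180 182 182 187 182 181 181 179 181 179
  181 177 178 178]
 [179 179 182 184 185 180 182 186 186 181 184 184 158 125 107 112 159 
[... 4634 characters left out ...]
65 172 115  45  33  39  42  44  46  45  46  45  44  37  42 160 175
  167 165 163 163 163 163]
 [165 168 172 170  96  30  31  38  38  42  40  41  42  36  28  73 163 176
  173 171 168 165 165 166]
 [174 174 175 181 175 117  43  27  30  34  35  34  30  26  73 155 179 177
  174 175 175 174 174 174]
 [171 172 171 173 178 170 166 139  99  60  46  78  82 149 165 172 172 169
  169 169 168 168 169 168]
 [168 168 169 170 171 172 176 171 168 166 166 169 167 177 178 174 172 171
  170 169 170 169 170 171]
 [172 172 174 174 175 175 177 177 178 180 181 180 179 177 177 176 176 175
  171 170 169 171 170 170]
 [169 170 170 171 171 172 171 171 171 172 172 172 171 172 172 173 174 173
  172 172 172 173 172 174]]
```

apply_moves(
  steps=[
    [[0.1, 0.23, 0, 0, 0, 0.015, 1], [0.21, 0.46, 0, 0, 0, 0.03, 1], [0.32, 0.69, 0, 0, 0, 0.045, 1], [0.42, 0.92, 0, 0, 0, 0.06, 1]],
  ],
)

```text
clock: 0.5
position: [235.4, -475.0, 230.6]
eef_rot: [[0.869, 0.495, -0.0], [0.495, -0.869, 0.001], [0.0, -0.001, -1.0]]
contact_force: [0.6, -0.5, 0.5]
gripper_width: 85.6
gripper_force: 0.0
```

apply_moves(
  steps=[
    [[0.1, 0.23, 0, 0, 0, 0.015, 1], [0.21, 0.46, 0, 0, 0, 0.03, 1], [0.32, 0.69, 0, 0, 0, 0.045, 1], [0.42, 0.92, 0, 0, 0, 0.06, 1]],
  ],
)

```text
clock: 0.9
position: [277.5, -382.9, 230.7]
eef_rot: [[0.76, 0.649, -0.0], [0.649, -0.76, 0.001], [0.0, -0.001, -1.0]]
contact_force: [0.0, -0.1, 0.7]
gripper_width: 85.4
gripper_force: 0.0
```

apply_moves(
  steps=[
    [[0.1, 0.23, 0, 0, 0, 0.015, 1], [0.21, 0.46, 0, 0, 0, 0.03, 1], [0.32, 0.69, 0, 0, 0, 0.045, 1], [0.42, 0.92, 0, 0, 0, 0.06, 1]],
  ],
)

```text
clock: 1.3
position: [319.4, -291.0, 230.8]
eef_rot: [[0.625, 0.78, -0.0], [0.78, -0.625, 0.001], [0.0, -0.001, -1.0]]
contact_force: [1.2, -0.1, -0.3]
gripper_width: 85.1
gripper_force: 0.0
```

apply_moves(
  steps=[
    [[0.1, 0.23, 0, 0, 0, 0.015, 1], [0.21, 0.46, 0, 0, 0, 0.03, 1], [0.32, 0.69, 0, 0, 0, 0.045, 1], [0.42, 0.92, 0, 0, 0, 0.06, 1]],
  ],
)

```text
clock: 1.7
position: [361.4, -199.0, 230.9]
eef_rot: [[0.468, 0.884, -0.0], [0.884, -0.468, 0.0], [0.0, -0.001, -1.0]]
contact_force: [-1.0, 0.5, -0.2]
gripper_width: 85.6
gripper_force: 0.0
```

apply_moves(
  steps=[
    [[0.1, 0.23, 0, 0, 0, 0.015, 1], [0.21, 0.46, 0, 0, 0, 0.03, 1], [0.32, 0.69, 0, 0, 0, 0.045, 1], [0.42, 0.91, 0, 0, 0, 0.058, 1]],
  ],
)

```text
clock: 2.1
position: [403.4, -108.0, 230.9]
eef_rot: [[0.3, 0.954, -0.001], [0.954, -0.3, 0.0], [0.0, -0.001, -1.0]]
contact_force: [0.8, -1.1, 0.1]
gripper_width: 85.3
gripper_force: 0.0
```

apply_moves(
  steps=[
    [[0.1, 0.23, 0, 0, 0, 0.015, 1], [0.21, 0.46, 0, 0, 0, 0.03, 1], [0.32, 0.69, 0, 0, 0, 0.045, 1], [0.42, 0.91, 0, 0, 0, 0.058, 1]],
  ],
)

```text
clock: 2.5
position: [445.4, -16.9, 230.9]
eef_rot: [[0.122, 0.993, -0.001], [0.993, -0.122, 0.0], [-0.0, -0.001, -1.0]]
contact_force: [-0.6, 0.1, 0.3]
gripper_width: 85.5
gripper_force: 0.0
```

apply_moves(
  steps=[
    [[0.1, 0.23, 0, 0, 0, 0.015, 1], [0.21, 0.46, 0, 0, 0, 0.03, 1], [0.32, 0.69, 0, 0, 0, 0.045, 1], [0.42, 0.91, 0, 0, 0, 0.058, 1]],
  ],
)

```text
clock: 2.9
position: [487.4, 74.0, 230.7]
eef_rot: [[-0.06, 0.998, -0.001], [0.998, 0.06, -0.0], [-0.0, -0.001, -1.0]]
contact_force: [0.7, -0.1, 0.0]
gripper_width: 85.6
gripper_force: 0.0
```

apply_moves(
  steps=[
    [[0.1, 0.23, 0, 0, 0, 0.015, 1], [0.21, 0.46, 0, 0, 0, 0.03, 1], [0.32, 0.69, 0, 0, 0, 0.045, 1], [0.42, 0.91, 0, 0, 0, 0.058, 1], [0.42, 0.91, 0, 0, 0, 0.058, 1]],
  ],
)

```text
clock: 3.4
position: [529.4, 166.1, 229.9]
eef_rot: [[-0.241, 0.971, -0.002], [0.971, 0.241, 0.0], [0.001, -0.002, -1.0]]
contact_force: [-0.9, -0.3, -0.4]
gripper_width: 85.3
gripper_force: 0.0
```

Run:
```python
from h import *
s=imaging.capture('scene');t=imaging.capture('top')
c=lambda i,x,y:cv2.resize(i[y:y+100,x:x+100,::-1],(400,400),interpolation=cv2.INTER_CUBIC)
cv2.imwrite('pics/above.png',np.hstack([c(s,315,130),c(t,160,150)]))
```

```text
(no output)
```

View pics/above.png

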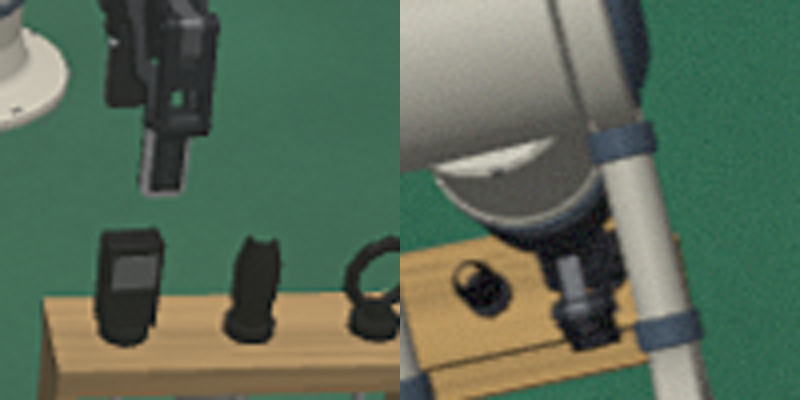

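The scene crop shows the open fingers standing above the probe (its body top at crop (130,235)), straddling it. I'll lower and grip.

apply_moves(
  steps=[
    [[0, 0, -0.2, 0, 0, 0, 1], [0, 0, -0.42, 0, 0, 0, 1], [0, 0, -0.64, 0, 0, 0, 1], [0, 0, -0.84, 0, 0, 0, 1], [0, 0, -0.84, 0, 0, 0, 1]],
  ],
)

```text
clock: 4.0
position: [527.3, 162.5, 143.8]
eef_rot: [[-0.236, 0.972, -0.006], [0.972, 0.236, -0.002], [-0.0, -0.006, -1.0]]
contact_force: [-0.3, -0.5, -0.4]
gripper_width: 85.2
gripper_force: 0.0
```

Run:
```python
from h import *
s=imaging.capture('scene')
st=telemetry.sense();p=st['position'];R=np.array(st['eef_rot']);print(p,st['contact_force'])
print(proj('scene',p+R[:,1]*47-R[:,2]*13), proj('scene',np.array([528.5,165.8,188])))
cv2.imwrite('pics/down.png',cv2.resize(s[130:230,300:430,::-1],(650,500),interpolation=cv2.INTER_CUBIC))
```

```text
[528.16960172 162.813112   145.98846299] [-0.19553739 -0.26187591  0.67057034]
[348.95602391 212.31051688] [347.26172759 188.68034715]
```

View pics/down.png

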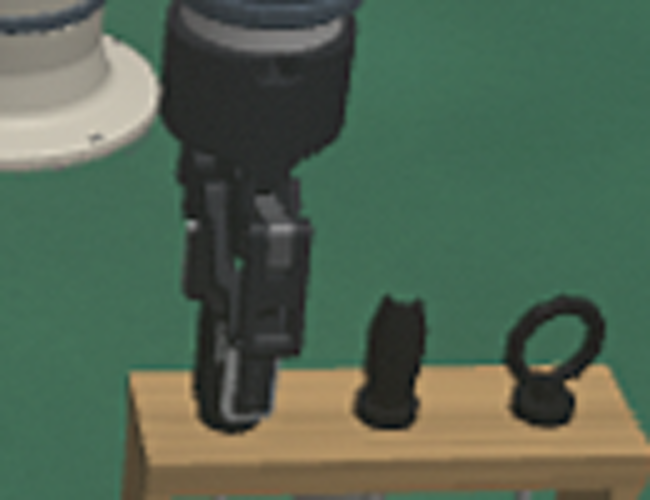

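The finger tip is at crop (248,415), over the probe's near face and about 3 mm to −y. I'll nudge +y and close.

apply_moves(
  steps=[
    [[0, 0.02, 0, 0, 0, 0, 1], [0, 0.02, 0, 0, 0, 0, 1], [0, 0.02, 0, 0, 0, 0, 0.5], [0, 0.02, 0, 0, 0, 0, 0.2], [0, 0.02, 0, 0, 0, 0, 0]],
  ],
  squeeze=50,
)

```text
clock: 4.55
position: [529.3, 166.0, 147.7]
eef_rot: [[-0.238, 0.971, 0.001], [0.971, 0.238, 0.0], [-0.0, 0.001, -1.0]]
contact_force: [0.1, -0.3, 0.8]
gripper_width: 43.9
gripper_force: 0.0
```

apply_moves(
  steps=[
    [[0, 0, 0, 0, 0, 0, 0], [0, 0, 0, 0, 0, 0, 0], [0, 0, 0, 0, 0, 0, 0], [0, 0, 0, 0, 0, 0, 0], [0, 0, 0, 0, 0, 0, 0]],
  ],
)

```text
clock: 5.05
position: [529.2, 166.0, 147.4]
eef_rot: [[-0.238, 0.971, 0.0], [0.971, 0.238, 0.0], [0.0, 0.0, -1.0]]
contact_force: [0.5, -0.1, 1.9]
gripper_width: 17.6
gripper_force: 49.1
```

apply_moves(
  steps=[
    [[0, 0, 0.15, 0, 0, 0, 0], [0, 0, 0.35, 0, 0, 0, 0], [0, 0, 0.55, 0, 0, 0, 0], [0, 0, 0.75, 0, 0, 0, 0], [0, 0, 0.95, 0, 0, 0, 0]],
  ],
)

```text
clock: 5.55
position: [529.1, 165.9, 244.0]
eef_rot: [[-0.238, 0.971, 0.0], [0.971, 0.238, 0.0], [-0.0, 0.0, -1.0]]
contact_force: [0.3, 0.3, -1.4]
gripper_width: 17.7
gripper_force: 48.9
```

apply_moves(
  steps=[
    [[0, 0, 0.15, 0, 0, 0, 0], [0, 0, 0.25, 0, 0, 0, 0], [0, 0, 0.25, 0, 0, 0, 0], [0, 0, 0.25, 0, 0, 0, 0]],
  ],
)

```text
clock: 5.95
position: [529.1, 165.9, 266.9]
eef_rot: [[-0.238, 0.971, -0.0], [0.971, 0.238, -0.0], [0.0, -0.001, -1.0]]
contact_force: [0.5, 0.2, -1.3]
gripper_width: 17.5
gripper_force: 48.9
```

Run:
```python
from h import *
s=imaging.capture('scene');t=imaging.capture('top')
c=lambda i,x,y:cv2.resize(i[y:y+120,x:x+100,::-1],(400,480),interpolation=cv2.INTER_CUBIC)
st=telemetry.sense();print(st['position'],st['contact_force'],st['gripper_width'])
cv2.imwrite('pics/lift.png',np.hstack([c(s,315,130),c(t,160,150)]))
```

```text
[528.88053338 165.83740296 266.00442951] [ 0.1919588   0.46216664 -1.7693041 ] 17.630090259337816
```

View pics/lift.png

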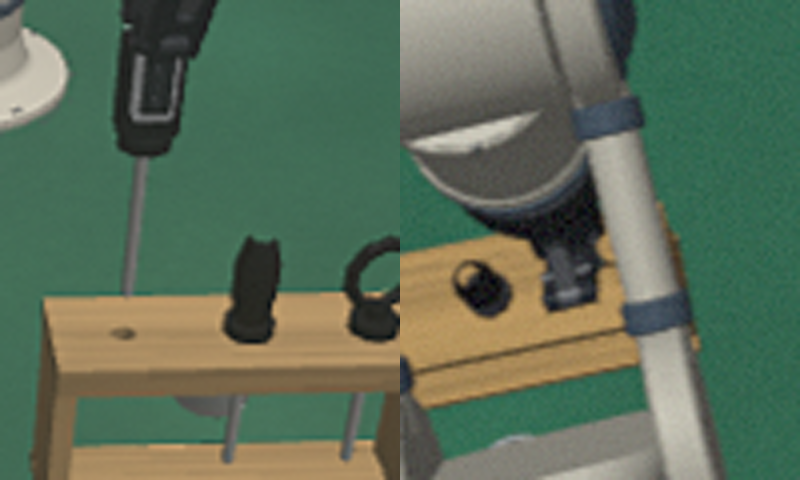

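The scene crop shows the probe held clear of the rack: collar underside at crop (141,157), stem tip at (127,297) and the empty well at (123,333). I'll check the stem's tilt and the tip.

Run:
```python
from h import *
f=lambda x,y:(315+(x+.5)/4-.5,130+(y+.5)/4-.5)
print('well',plane('scene',f(123,333),125))
print('origin',plane('scene',f(141,155),243.6),'tip',plane('scene',f(127,297),148))
a=plane('scene',f(141,155),243.6);print(proj('scene',[528.9,165.8,243.6]),proj('scene',[528.9,165.8,148]),f(141,155),f(127,297))
```

```text
well [529.21861605 167.37967885 125.        ]
origin [538.36136427 166.50920379 243.6       ] tip [527.39035645 167.44395246 148.        ]
[349.70674401 166.08690554] [345.58804795 204.18629449] (349.875, 168.375) (346.375, 203.875)
```

apply_moves(
  steps=[
    [[0.01, -0.12, 0, 0, 0, 0, 0], [0.02, -0.32, 0, 0, 0, 0, 0], [0.03, -0.54, 0, 0, 0, 0, 0], [0.05, -0.76, 0, 0, 0, 0, 0], [0.08, -1, 0, 0, 0, 0, 0]],
  ],
)

```text
clock: 6.55
position: [536.9, 64.4, 266.7]
eef_rot: [[-0.238, 0.971, -0.001], [0.971, 0.238, -0.0], [-0.0, -0.001, -1.0]]
contact_force: [-0.1, -0.7, -0.2]
gripper_width: 17.4
gripper_force: 48.9
```

apply_moves(
  steps=[
    [[0.01, -0.2, 0, 0, 0, 0, 0], [0.03, -0.4, 0, 0, 0, 0, 0], [0.05, -0.6, 0, 0, 0, 0, 0], [0.07, -0.8, 0, 0, 0, 0, 0], [0.08, -1, 0, 0, 0, 0, 0]],
  ],
)

```text
clock: 7.05
position: [544.8, -35.7, 266.5]
eef_rot: [[-0.237, 0.971, -0.001], [0.971, 0.237, -0.0], [0.0, -0.001, -1.0]]
contact_force: [-0.7, -1.2, -1.5]
gripper_width: 17.5
gripper_force: 48.9
```

apply_moves(
  steps=[
    [[0.01, -0.2, 0, 0, 0, 0, 0], [0.03, -0.4, 0, 0, 0, 0, 0], [0.05, -0.6, 0, 0, 0, 0, 0], [0.07, -0.8, 0, 0, 0, 0, 0], [0.08, -0.96, 0, 0, 0, 0, 0]],
  ],
)

```text
clock: 7.55
position: [552.7, -131.9, 266.5]
eef_rot: [[-0.237, 0.972, -0.001], [0.972, 0.237, -0.0], [0.0, -0.001, -1.0]]
contact_force: [-0.5, 0.2, -0.5]
gripper_width: 17.3
gripper_force: 48.9
```

apply_moves(
  steps=[
    [[0.01, -0.08, 0, 0, 0, 0, 0], [0.01, -0.1, 0, 0, 0, 0, 0], [0.01, -0.1, -0.1, 0, 0, 0, 0], [0.01, -0.1, -0.2, 0, 0, 0, 0], [0.01, -0.1, -0.2, 0, 0, 0, 0]],
  ],
)

```text
clock: 8.05
position: [553.5, -139.1, 244.5]
eef_rot: [[-0.239, 0.971, -0.004], [0.971, 0.239, 0.001], [0.002, -0.003, -1.0]]
contact_force: [-0.1, -1.0, -1.6]
gripper_width: 17.6
gripper_force: 48.9
```

Run:
```python
from h import *
s=imaging.capture('scene');t=imaging.capture('top')
c=lambda i,x,y:cv2.resize(i[y:y+80,x:x+80,::-1],(400,400),interpolation=cv2.INTER_CUBIC)
st=telemetry.sense();print(st['position'],st['contact_force'],st['gripper_width'])
cv2.imwrite('pics/over.png',np.hstack([c(s,170,145),c(t,300,170)]))
```

```text
[ 553.9126061  -139.3710439   246.47867714] [0.18369805 0.63829058 0.49716325] 17.566869069205236
```

View pics/over.png

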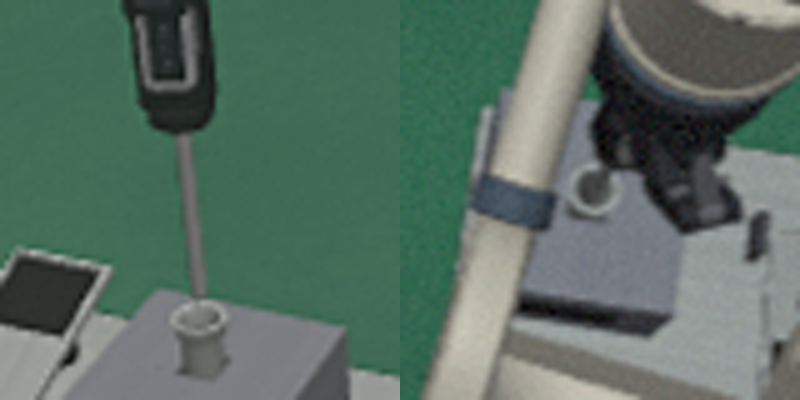

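Scene crop: the stem tip is at (199,298), in line with the mouth centre at (199,319). The top crop shows the mouth at (593,192), with the gripper leaning off to the right by parallax. I'll check along the other axis numerically and with a closer crop.

Run:
```python
from h import *
print('tip',plane('scene',(209.4,204.2),128.6),'mouth',plane('scene',(209.4,208.1),118))
print('expect top: tip',proj('top',[553.7,-138.5,128.6]),'mouth',proj('top',[553.7,-139,118]),'mid',proj('top',[553.7,-138.5,165]),'scene mid/top',proj('scene',[553.7,-138.5,165]),proj('scene',[553.7,-138.5,224]))
t=imaging.capture('top');s=imaging.capture('scene')
cv2.imwrite('pics/close.png',np.hstack([cv2.resize(t[192:222,325:355,::-1],(390,390),interpolation=cv2.INTER_CUBIC),cv2.resize(s[188:218,195:225,::-1],(390,390),interpolation=cv2.INTER_CUBIC)]))
```

```text
tip [ 553.53050359 -137.79642724  128.6       ] mouth [ 553.95142872 -138.61944242  118.        ]
expect top: tip [338.57799059 206.52967481] mouth [338.21663048 207.44612817] mid [340.60884101 203.25069739] scene mid/top [207.6511996 190.6951929] [205.20488773 167.52893247]
```

View pics/close.png

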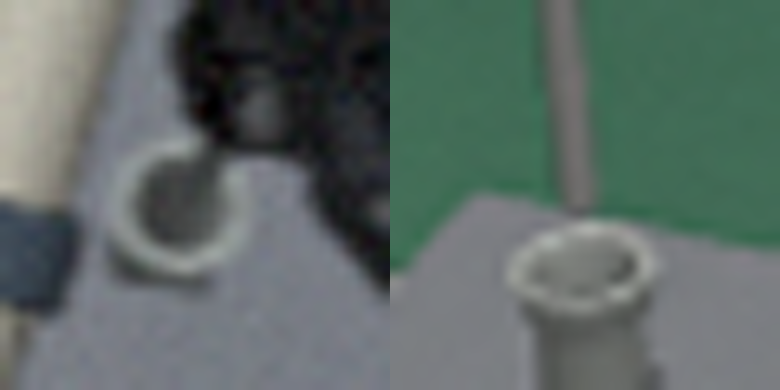

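The close view shows the stem entering the mouth's centre in both pictures: in the top view the mouth is at (178,205) and the stem runs through (210,153) to about (182,195), as predicted. I'll insert it in stages and watch the force.

apply_moves(
  steps=[
    [[0, -0.01, -0.06, 0, 0, 0, 0], [0, -0.01, -0.14, 0, 0, 0, 0], [0, -0.01, -0.22, 0, 0, 0, 0], [0, -0.01, -0.3, 0, 0, 0, 0], [0, -0.01, -0.3, 0, 0, 0, 0]],
  ],
)

```text
clock: 8.75
position: [553.5, -140.9, 215.0]
eef_rot: [[-0.237, 0.971, -0.003], [0.971, 0.237, 0.001], [0.002, -0.003, -1.0]]
contact_force: [-0.4, -1.0, -0.3]
gripper_width: 17.4
gripper_force: 48.9
```

apply_moves(
  steps=[
    [[0, 0, -0.1, 0, 0, 0, 0], [0, 0, -0.2, 0, 0, 0, 0], [0, 0, -0.3, 0, 0, 0, 0], [0, 0, -0.4, 0, 0, 0, 0], [0, 0, -0.4, 0, 0, 0, 0]],
  ],
)

```text
clock: 9.25
position: [553.3, -140.8, 174.7]
eef_rot: [[-0.237, 0.971, -0.004], [0.971, 0.238, 0.001], [0.002, -0.003, -1.0]]
contact_force: [-0.0, 0.6, -1.1]
gripper_width: 17.6
gripper_force: 48.9
```

apply_moves(
  steps=[
    [[0, 0, -0.1, 0, 0, 0, 0], [0, 0, -0.18, 0, 0, 0, 0], [0, 0, -0.25, 0, 0, 0, 0], [0, 0, -0.3, 0, 0, 0, 0], [0, 0, -0.3, 0, 0, 0, 0]],
  ],
)

```text
clock: 9.75
position: [553.8, -140.9, 146.1]
eef_rot: [[-0.238, 0.971, -0.002], [0.971, 0.238, 0.001], [0.001, -0.001, -1.0]]
contact_force: [-0.5, 0.1, -0.9]
gripper_width: 17.5
gripper_force: 48.9
```

apply_moves(
  steps=[
    [[0, 0, -0.02, 0, 0, 0, 0], [0, 0, -0.03, 0, 0, 0, 0], [0, 0, -0.04, 0, 0, 0, 0], [0, 0, -0.04, 0, 0, 0, 0]],
  ],
)

```text
clock: 10.15
position: [554.2, -141.1, 143.3]
eef_rot: [[-0.238, 0.971, 0.0], [0.971, 0.238, -0.0], [-0.0, 0.0, -1.0]]
contact_force: [-0.1, -0.2, -1.1]
gripper_width: 17.5
gripper_force: 48.9
```

apply_moves(
  steps=[
    [[0, 0, -0.01, 0, 0, 0, 0], [0, 0, -0.01, 0, 0, 0, 0]],
  ],
)

```text
clock: 10.35
position: [554.2, -141.1, 142.2]
eef_rot: [[-0.238, 0.971, -0.0], [0.971, 0.238, 0.0], [0.0, -0.0, -1.0]]
contact_force: [0.5, -0.6, -1.4]
gripper_width: 17.2
gripper_force: 48.9
```

apply_moves(
  steps=[
    [[0, 0, -0.01, 0, 0, 0, 0], [0, 0, -0.01, 0, 0, 0, 0]],
  ],
)

```text
clock: 10.55
position: [554.1, -141.0, 141.1]
eef_rot: [[-0.238, 0.971, -0.0], [0.971, 0.238, 0.0], [0.0, -0.0, -1.0]]
contact_force: [-0.2, 0.7, -1.0]
gripper_width: 17.6
gripper_force: 48.9
```

apply_moves(
  steps=[
    [[0, 0, -0.01, 0, 0, 0, 0], [0, 0, -0.01, 0, 0, 0, 0]],
  ],
)

```text
clock: 10.75
position: [554.2, -141.1, 140.4]
eef_rot: [[-0.238, 0.971, 0.0], [0.971, 0.238, -0.0], [-0.0, 0.0, -1.0]]
contact_force: [-0.1, 0.5, -0.1]
gripper_width: 17.5
gripper_force: 49.0
```

apply_moves(
  steps=[
    [[0, 0, -0.01, 0, 0, 0, 0], [0, 0, -0.01, 0, 0, 0, 0]],
  ],
)

```text
clock: 10.95
position: [554.3, -141.1, 140.3]
eef_rot: [[-0.238, 0.971, 0.001], [0.971, 0.238, -0.0], [-0.001, 0.001, -1.0]]
contact_force: [-2.4, 0.8, 5.6]
gripper_width: 17.5
gripper_force: 49.5
```

apply_moves(
  steps=[
    [[0, 0, -0.01, 0, 0, 0, 0], [0, 0, -0.01, 0, 0, 0, 0]],
  ],
)

```text
clock: 11.15
position: [554.3, -141.1, 140.3]
eef_rot: [[-0.238, 0.971, 0.002], [0.971, 0.238, -0.001], [-0.001, 0.001, -1.0]]
contact_force: [-4.6, 0.8, 8.6]
gripper_width: 17.4
gripper_force: 50.3
```

It seated at z=140.3, as predicted, with the force rising. I'll release and rise.

apply_moves(
  steps=[
    [[0, 0, 0, 0, 0, 0, 0.3], [0, 0, 0, 0, 0, 0, 0.5], [0, 0, 0, 0, 0, 0, 0.8], [0, 0, 0, 0, 0, 0, 1], [0, 0, 0, 0, 0, 0, 1]],
  ],
)

```text
clock: 11.65
position: [554.1, -141.0, 137.9]
eef_rot: [[-0.238, 0.971, -0.001], [0.971, 0.238, 0.0], [0.0, -0.0, -1.0]]
contact_force: [0.1, -0.3, -0.1]
gripper_width: 81.4
gripper_force: 0.0
```

apply_moves(
  steps=[
    [[0, 0, 0, 0, 0, 0, 1], [0, 0, 0, 0, 0, 0, 1], [0, 0, 0.1, 0, 0, 0, 1], [0, 0, 0.3, 0, 0, 0, 1], [0, 0, 0.5, 0, 0, 0, 1]],
  ],
)

```text
clock: 12.15
position: [554.0, -141.0, 189.3]
eef_rot: [[-0.238, 0.971, -0.0], [0.971, 0.238, 0.0], [0.0, -0.0, -1.0]]
contact_force: [-0.0, -0.3, 0.6]
gripper_width: 85.6
gripper_force: 0.0
```

apply_moves(
  steps=[
    [[0, 0, 0.2, 0, 0, 0, 1], [0, 0, 0.4, 0, 0, 0, 1], [0, 0, 0.6, 0, 0, 0, 1], [0, 0, 0.6, 0, 0, 0, 1]],
  ],
)

```text
clock: 12.55
position: [555.2, -141.4, 252.8]
eef_rot: [[-0.237, 0.971, 0.007], [0.971, 0.238, -0.002], [-0.004, 0.006, -1.0]]
contact_force: [0.2, -0.0, 0.4]
gripper_width: 85.4
gripper_force: 0.0
```

Run:
```python
from h import *
s=imaging.capture('scene');t=imaging.capture('top')
c=lambda i,x,y:cv2.resize(i[y:y+100,x:x+100,::-1],(400,400),interpolation=cv2.INTER_CUBIC)
st=telemetry.sense();print(st['position'],st['contact_force'],st['gripper_width'],st['q'])
cv2.imwrite('pics/rel.png',np.hstack([c(s,150,140),c(t,310,170)]))
```

```text
[ 554.37335938 -141.11524298  248.68067338] [ 0.18344786 -0.30883797 -0.58245351] 85.15527478363819 [-3.08721252e-01  1.86164228e-02  1.27497147e+00 -7.90461196e-06
  1.84680833e+00 -5.48548218e-01]
```

View pics/rel.png

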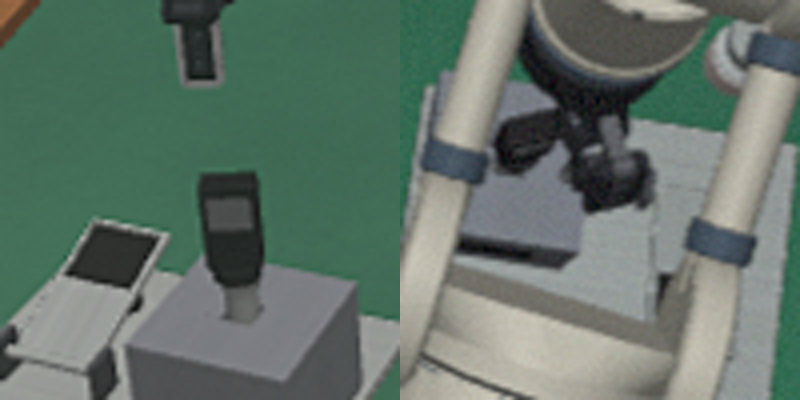

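The probe stands upright with its collar on the tube rim (crop (240,285)), and the pad is at crop (113,255). I'll go above the pedal pad with the fingers shut.

apply_moves(
  steps=[
    [[-0.1, -0.12, 0, 0, 0, 0, 1], [-0.2, -0.25, 0, 0, 0, 0, 1], [-0.3, -0.38, 0, 0, 0, 0, 0.5], [-0.4, -0.5, 0, 0, 0, 0, 0], [-0.46, -0.58, 0, 0, 0, 0, 0]],
  ],
  squeeze=60,
)

```text
clock: 13.15
position: [506.8, -200.7, 248.3]
eef_rot: [[-0.236, 0.972, -0.0], [0.972, 0.236, -0.0], [-0.0, -0.0, -1.0]]
contact_force: [0.3, -0.5, 0.2]
gripper_width: 44.1
gripper_force: 0.0
```

apply_moves(
  steps=[
    [[-0.1, -0.12, 0, 0, 0, 0, 0], [-0.2, -0.25, 0, 0, 0, 0, 0], [-0.3, -0.38, 0, 0, 0, 0, 0], [-0.4, -0.5, 0, 0, 0, 0, 0], [-0.46, -0.58, 0, 0, 0, 0, 0]],
  ],
)

```text
clock: 13.65
position: [461.2, -258.3, 248.4]
eef_rot: [[-0.237, 0.972, -0.0], [0.972, 0.237, -0.0], [-0.0, -0.0, -1.0]]
contact_force: [0.7, 0.0, -0.0]
gripper_width: 0.0
gripper_force: 0.0
```

apply_moves(
  steps=[
    [[0, 0, -0.2, 0, 0, 0, 0], [0, 0, -0.45, 0, 0, 0, 0], [0, 0, -0.7, 0, 0, 0, 0], [0, 0, -0.9, 0, 0, 0, 0], [0, 0, -1, 0, 0, 0, 0]],
  ],
)

```text
clock: 14.15
position: [461.3, -256.7, 145.9]
eef_rot: [[-0.238, 0.971, -0.003], [0.971, 0.238, 0.002], [0.002, -0.002, -1.0]]
contact_force: [0.1, 0.1, 0.2]
gripper_width: -0.3
gripper_force: 0.0
```

apply_moves(
  steps=[
    [[0, 0, -0.15, 0, 0, 0, 0], [0, 0, -0.3, 0, 0, 0, 0], [0, 0, -0.4, 0, 0, 0, 0], [0, 0, -0.5, 0, 0, 0, 0], [0, 0, -0.5, 0, 0, 0, 0]],
  ],
)

```text
clock: 14.65
position: [461.6, -256.7, 96.5]
eef_rot: [[-0.238, 0.971, -0.002], [0.971, 0.238, 0.001], [0.002, -0.002, -1.0]]
contact_force: [0.9, -0.5, -0.5]
gripper_width: -0.3
gripper_force: 0.0
```

Run:
```python
from h import *
s=imaging.capture('scene')
st=telemetry.sense();print(st['position'],st['contact_force'],st['gripper_width'])
cv2.imwrite('pics/ped.png',cv2.resize(s[150:250,130:260,::-1],(650,500),interpolation=cv2.INTER_CUBIC))
```

```text
[ 461.92434402 -256.87651176   97.6533702 ] [ 0.02358789 -1.3334363   0.72654562] -0.19156974470620758
```

View pics/ped.png

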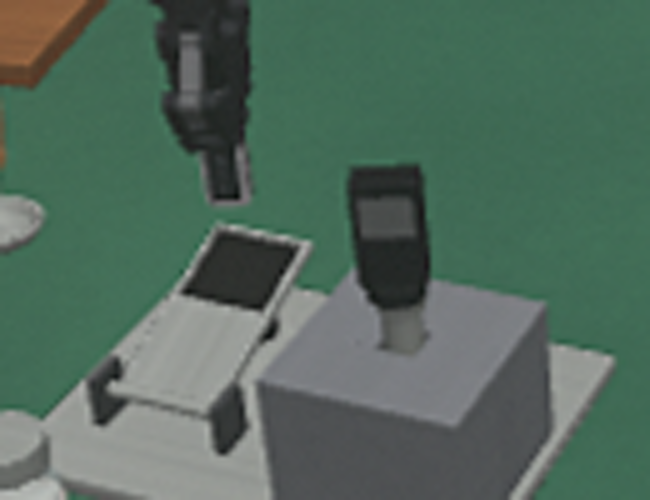

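The shut fingertips at crop (228,202) hang above the pad (240,268), and the probe is still seated. I'll press.

apply_moves(
  steps=[
    [[0, 0, -0.15, 0, 0, 0, 0], [0, 0, -0.3, 0, 0, 0, 0], [0, 0, -0.4, 0, 0, 0, 0], [0, 0, -0.5, 0, 0, 0, 0], [0, 0, -0.58, 0, 0, 0, 0]],
  ],
)

```text
clock: 15.2
position: [461.8, -257.1, 39.8]
eef_rot: [[-0.237, 0.971, -0.001], [0.971, 0.237, 0.0], [0.0, -0.001, -1.0]]
contact_force: [-3.9, 0.8, 6.2]
gripper_width: 0.1
gripper_force: 3.1
```

apply_moves(
  steps=[
    [[0, 0, -0.04, 0, 0, 0, 0], [0, 0, -0.07, 0, 0, 0, 0], [0, 0, -0.07, 0, 0, 0, 0]],
  ],
)

```text
clock: 15.5
position: [461.5, -257.1, 33.2]
eef_rot: [[-0.237, 0.971, -0.002], [0.971, 0.237, 0.0], [0.001, -0.002, -1.0]]
contact_force: [-5.5, 1.3, 7.0]
gripper_width: -0.1
gripper_force: 3.6
```

apply_moves(
  steps=[
    [[0, 0, -0.02, 0, 0, 0, 0], [0, 0, -0.03, 0, 0, 0, 0], [0, 0, -0.03, 0, 0, 0, 0]],
  ],
)

```text
clock: 15.8
position: [461.7, -257.2, 31.0]
eef_rot: [[-0.237, 0.971, -0.001], [0.971, 0.237, -0.0], [0.0, -0.001, -1.0]]
contact_force: [-5.4, 0.7, 8.0]
gripper_width: -0.1
gripper_force: 4.0
```

apply_moves(
  steps=[
    [[0, 0, -0.01, 0, 0, 0, 0], [0, 0, -0.01, 0, 0, 0, 0]],
  ],
)

```text
clock: 16.0
position: [461.7, -257.2, 30.8]
eef_rot: [[-0.237, 0.971, -0.001], [0.971, 0.237, -0.0], [-0.0, -0.001, -1.0]]
contact_force: [-7.9, 3.3, 13.2]
gripper_width: 0.2
gripper_force: 6.5
```

At the stop (force jumps at 30.8 mm). I'll hold about 1 s, then release.

apply_moves(
  steps=[
    [[0, 0, 0, 0, 0, 0, 0], [0, 0, 0, 0, 0, 0, 0], [0, 0, 0, 0, 0, 0, 0], [0, 0, 0, 0, 0, 0, 0], [0, 0, 0, 0, 0, 0, 0]],
  ],
)

```text
clock: 16.5
position: [461.7, -257.2, 30.9]
eef_rot: [[-0.237, 0.971, -0.001], [0.971, 0.237, -0.0], [-0.0, -0.001, -1.0]]
contact_force: [-8.4, 3.1, 13.2]
gripper_width: -0.3
gripper_force: 6.5
```

apply_moves(
  steps=[
    [[0, 0, 0, 0, 0, 0, 0], [0, 0, 0, 0, 0, 0, 0], [0, 0, 0, 0, 0, 0, 0], [0, 0, 0, 0, 0, 0, 0], [0, 0, 0, 0, 0, 0, 0]],
  ],
)

```text
clock: 17.0
position: [461.7, -257.2, 30.9]
eef_rot: [[-0.237, 0.971, -0.001], [0.971, 0.237, -0.0], [-0.0, -0.001, -1.0]]
contact_force: [-8.3, 3.1, 12.6]
gripper_width: -0.2
gripper_force: 6.5
```

apply_moves(
  steps=[
    [[0, 0, 0.05, 0, 0, 0, 0], [0, 0, 0.15, 0, 0, 0, 0], [0, 0, 0.25, 0, 0, 0, 0], [0, 0, 0.4, 0, 0, 0, 0], [0, 0, 0.6, 0, 0, 0, 0]],
  ],
)

```text
clock: 17.5
position: [461.1, -256.5, 88.7]
eef_rot: [[-0.238, 0.971, -0.003], [0.971, 0.238, 0.002], [0.003, -0.003, -1.0]]
contact_force: [-0.0, -0.2, 0.3]
gripper_width: -0.1
gripper_force: 0.0
```

apply_moves(
  steps=[
    [[0, 0, 0.2, 0, 0, 0, 0], [0, 0, 0.4, 0, 0, 0, 0], [0, 0, 0.6, 0, 0, 0, 0], [0, 0, 0.8, 0, 0, 0, 0], [0, 0, 0.8, 0, 0, 0, 0]],
  ],
)

```text
clock: 18.0
position: [462.9, -257.6, 172.6]
eef_rot: [[-0.238, 0.971, 0.003], [0.971, 0.238, -0.002], [-0.003, 0.003, -1.0]]
contact_force: [-0.4, -0.8, 0.5]
gripper_width: -0.0
gripper_force: 0.0
```

Run:
```python
from h import *
s=imaging.capture('scene')
st=telemetry.sense();print(st['position'],st['contact_force'],st['clock'])
cv2.imwrite('pics/end.png',cv2.resize(s[130:280,120:440,::-1],(800,375),interpolation=cv2.INTER_CUBIC))
```

```text
[ 462.41493277 -257.31269175  170.47848479] [-0.12403723 -0.03825739 -1.80796975] 18.05
```

View pics/end.png

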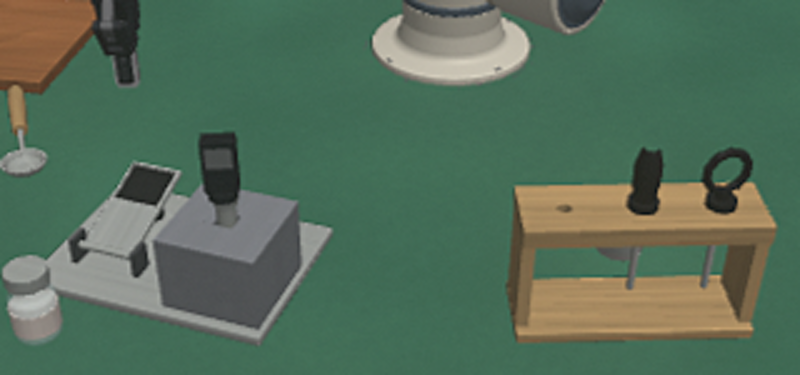

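The probe is seated in the tube (crop (220,195)), the pedal is back up (148,185), the other two tools stand in the rack, and the robot is clear.

```bash
python3 -c "
from workcell import hand_in
print(hand_in())"
```

```text
the job is handed in; nothing more can be done
None
```

The probe is seated in the tube, the pedal was then held at its stop for about a second and released, nothing else was touched, and the job is handed in at about 18 s.

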